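Seat the former case against the bench stop and hold its lid open at 60 degrees

TASK

With its lid still shut, slide the red former case away from the robot until its whole back is seated flush against the steel stop bar, flat on the bench. Then raise the lid (it has a black handle) to 60 degrees from closed and finish while still holding it there with the gripper fingers, steady, with the case still seated against the bar: the lid falls shut if let go, so nothing is released at the end. Leave the bangle, the red-handled bending iron and the steel block where they are.

Things in the scene. Friction and masses are not known exactly. Their poses are not given: they have to be found in the camera images.
- case: Red plastic case, 140 mm deep (x), 200 wide (y), smooth, loose on the bench, about 0.6 to 0.9 kg with its 0.2 kg lid; pushing it along takes some 1.5 to 3.5 N. Body 50 mm high, lid 14 mm thick on top (64 mm in all). Origin: centre of the underside. x points from the handle side (front) to the hinge side (back), z up.
- case_back (a point): Middle of the lower rear edge of the case body, 70 mm behind the case's origin along its x axis, at bench height. When the case is seated flush this point lies on the robot-side face of the stop bar. Moves with the case.
- hinge (a point): Middle of the lid's hinge axis, at the upper rear edge of the case, 70 mm behind the case's origin along its x axis and 50 mm above the bench. The axis runs along the case's y.
- handle (a point): Centre of the lid's handle: a black sleeve 16 mm thick, 76 mm long, turning freely on a 10 mm rod parallel to the hinge, 50 mm in front of the lid's front edge on two 10 mm arms 110 mm apart (42 mm clear behind the sleeve). 190 mm in front of the hinge axis and 7 mm above it in the lid; 57 mm above the bench when shut. Pinch it from above, fingers closing across it: it turns as the lid swings.
- case_lid (a joint): Angle of the lid (rad): 0 shut, growing as the handle side rises about the hinge at the back; 1.047 is 60 degrees, the stop is at 1.9. Nearly frictionless hinge: the lid falls shut by its own weight when let go below about 85 degrees.
- stop_bar: Steel bar screwed to the bench, 300 mm long (y), 30 mm thick (x), 40 mm high, beyond the case as seen from the robot; a thin bright plate in front of it is only bench surface. Origin: foot of the middle of its robot-side face, which is the face the case is pushed against. Its x axis is square to that face and points away from the robot; its yaw varies.
- bangle: Bystander: open brass bangle, about 68 by 58 mm, 6 mm thick, lying flat beside the case. Origin: its centre, on the bench.
- mandrel: Bystander: bending iron with a red handle, 180 mm long, 24 mm high, lying along its x axis beside the case. Origin: middle, on the bench.
- block: Bystander: stepped steel block, 35 by 130 by 36 mm high, lying beyond the stop bar. Origin: centre of the underside.

How it is judged:
On the way:
1. case seated flush against the stop bar, lid still shut (x of case_back in the frame of stop_bar between -0.004 and 0.004 m and y of case_back in the frame of stop_bar between -0.1 and 0.1 m and angle between the x axis of case and the x axis of stop_bar, either way round below 0.035 rad and angle between case's own z axis and vertical below 0.05 rad and value of joint case_lid below 0.17 rad), for 0.2 s.
At the end, for the whole second after the job is handed in: Case flat, back within 4 mm of the stop bar, square to it within 2 degrees, at most 100 mm off its middle; lid at 60 degrees +-5, at rest, handle over 190 mm high, held by the fingers (over 0.5 N), touched by no bystander; bystanders within 15 mm of their starts (x of case_back in the frame of stop_bar between -0.004 and 0.004 m and y of case_back in the frame of stop_bar between -0.1 and 0.1 m and angle between the x axis of case and the x axis of stop_bar, either way round below 0.035 rad and angle between case's own z axis and vertical below 0.05 rad and value of joint case_lid between 0.9599 and 1.1345 rad and velocity of joint case_lid between -0.1 and 0.1 rad/s and linear speed of case below 0.02 m/s and height (world z) of handle above 0.19 m and contact force between the fingers and case above 0.5 N and contact force between each of bangle, mandrel, block and case below 0.2 N and distance of each of bangle, mandrel, block from where it was at the start of the episode below 0.015 m); the arm keeps its last pose, push and grip.
It fails at once if a bystander was disturbed (moved more than 15 mm) (distance of any of bangle, mandrel, block from where it was at the start of the episode above 0.015 m).
It also fails if it takes over 45 s, if anything falls off the work surface, if the arm or the gripper's body presses on something with over 40 N, if the wrist force passes 120 N, or if a joint passes its speed limit or range.

ROBOT

A 6-joint arm with a two-finger parallel gripper is mounted at the origin on the work surface. World frame = base frame: x ahead of the robot, y to its left, z up, the work surface at z = 0. Lengths are in m, angles in rad, forces in N, time in s.
With the tool pointing down it reaches from about 0.35 to 0.85 m from the base axis. Payload 8.1 kg.
Tool frame: the origin (TCP) lies on the centre line of the jaws, within the pads' length; the fingertips stand 22 mm ahead of it and the grasp point (between the pads) lies 3 mm ahead of it; z points along the fingers, y is the line along which they close (so a half turn about z gives the same grasp; the last joint's range is limited). The gripper opens to 93 mm and grips with 3 to 60 N. Pads are 15 mm wide; open, the fingers measure 128 mm over their backs; the gripper's body (75 mm by 188 mm) begins 65 mm behind the grasp point.
Start: joints at [1.148, 0.13, 1.488, -0, 1.523, -0.085], TCP at [0.199, 0.566, 0.241] pointing down, gripper open.
Joint ranges: [-2.96, 2.96], [-0.89, 2.26], [0.02, 2.5], [-1.34, 4.48], [0, 2.73], [-2.66, 2.66]. Speed limits (rad/s): [2.39, 2.39, 2.79, 3.14, 3.14, 3.14].

INTERFACE

Orientations are given as a rotation vector (axis times angle).
In Python, from plant import robot gives the robot as it stands.
- The arm moves only by the tool inch_along, called after "Request:" in YAML: its name, and indented under it one key for each argument. Schema: {"type":"object","properties":{"moves":{"type":"array","items":{"type":"number"},"minItems":5,"maxItems":100},"clamp_n":{"type":"number"},"only":{"type":"string"},"quiet":{"type":"boolean"},"lines":{"type":"string"}},"required":["moves"],"additionalProperties":false}. moves is one flat list of numbers that holds 1 to 20 rows one after another, with no inner brackets; each row has 5 numbers: the finger opening in m, then dx, dy, dz in shares of the most that a row can go, 1 being 50 mm, then a turn about the tool's z in parts of the range, where 1.0 means pi/2 rad; each row shifts and turns the commanded pose from where the row before left it, along the tool's axes as they then stand; what a row does not reach is not made up. A row lasts 1/10 s, in which the tool goes at most 0.05 m and 0.15 rad, less where a joint would pass 70% of its speed; a pose out of reach is approached as far as the arm can. The fingers move at their own pace and stop on an object; clamp_n is the grip in N (left out, the last holds). Time passes only in rows, so rows that do not move let the fingers close. The tool returns the time, the measured TCP pose, the force, the opening and the grip force at its end. only (a regular expression) keeps the lines of the reply that match it, lines (a string "A,B") keeps lines A to B, and quiet returns only ok. Input that does not fit is refused with a message, and nothing moves.
- robot.read_state(): the state, without advancing time (a new reading comes with each control period).
- robot.read_camera(name): name is "side" or "top" or "wrist"; returns a dict with "image" (420x560x3 uint8, red, green, blue), "fx", "fy", "cx", "cy" (pixels), "R" (3x3) and "t" (3): a world point X has camera coordinates R X + t. Camera axes: x right, y down, z forward; pixel columns grow to the right and rows downward; lengths in m; the calibration is good to about 2 mm. A picture is of the moment at which its call begins. There is no depth.
- robot.close_job(): hands the job in; it is judged then, once.
The state is a dict: "t": time; "q": joint angles; "dq": joint speeds; "joint_torque": joint torques, N m; "tool_pos": TCP position; "orientation": TCP orientation; "force": force on the tool from outside, world axes, zero at the start; "wrist_torque": the same for the moment, N m; "opening": finger opening in m; "gripper_force": force on a finger pad.
Only numpy, scipy, OpenCV 4.12 (cv2) and the standard library are available. Lean on these libraries where they do the work, as an engineer would, in place of code of your own. Each camera call takes 0.05 s, during which the arm holds its last target. There are 200 camera calls.

## Working session

There is one attempt and no reset: what is moved stays moved. The work goes in short steps, Python scripts to look and compute and a tool call to move; the robot and the scene stay as the last step left them, time stands still between calls to the robot, and variables do not carry over. Pictures are saved under pics/ and viewed, at most 10 in all, crops included, and the job is handed in when it is done.

```bash
ls; mkdir -p pics
```

Run:
```python
from plant import robot
import cv2,numpy as np
s=robot.read_state();print(s)
for n in("top","side"):
    c=robot.read_camera(n);cv2.imwrite(f"pics/{n}0.png",c["image"][:,:,::-1]);print(n,c["fx"],c["cx"],c["cy"],c["R"],c["t"])
```

```text
pics
plant.py
{'t': 0.0, 'q': array([ 1.14760569e+00,  1.31135071e-01,  1.48922911e+00, -1.88534222e-05,
        1.52298486e+00, -8.54071799e-02]), 'dq': array([-0.00107257,  0.00087048,  0.00124821,  0.00013477,  0.00027975,
        0.00107278]), 'joint_torque': array([ 4.83444055e-04, -5.59864604e+01, -4.91747224e+01,  7.68362009e-02,
        3.60446039e-02, -2.09167119e-04]), 'tool_pos': array([0.19861996, 0.56563836, 0.23963054]), 'orientation': array([-5.27997329e-01, -3.09647453e+00,  2.67727877e-03]), 'force': array([-0.52964565,  1.18270732, -0.43379848]), 'wrist_torque': array([ 0.03172577,  0.04650261, -0.06462298]), 'gripper_force': 0.0, 'opening': 0.0933482709134022}
top 505.49415008349814 276.33972384761336 210.76255217015765 [[-0.0142016  -0.99944329  0.03018981]
 [-0.99775005  0.01218611 -0.06592668]
 [ 0.06552208 -0.03105815 -0.99736766]] [0.03439247 0.62467243 0.94912292]
side 456.971691582192 282.28490991550905 212.60284802935738 [[-0.86037497 -0.50931534 -0.01878261]
 [-0.3074917   0.54812353 -0.77782353]
 [ 0.40645265 -0.6634444  -0.62820201]] [0.57656174 0.22429821 0.66894268]
```

View pics/top0.png

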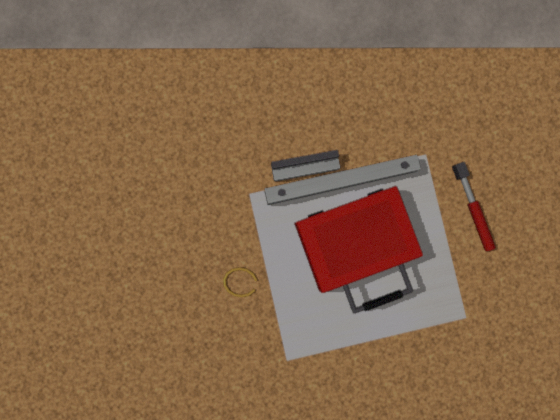

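View pics/side0.png

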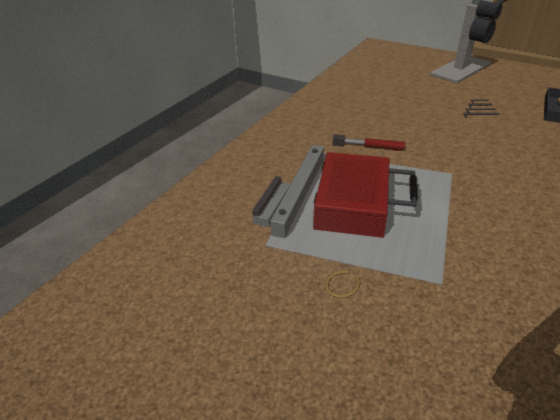

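The top view shows the case at about (360,240), its handle at (383,300), the bar running from (267,195) to (425,165), the bangle at (241,281) and the iron at (475,207). Next I'll measure these.

Create h.py:
```python
import cv2,numpy as np
from plant import robot
def cast(c,uv,z):
    d=np.array([(uv[0]-c["cx"])/c["fx"],(uv[1]-c["cy"])/c["fy"],1]);R=np.array(c["R"]);t=np.array(c["t"])
    o=-R.T@t;d=R.T@d;return o+d*(z-o[2])/d[2]
def proj(c,X):
    p=np.array(c["R"])@np.array(X)+c["t"];return c["fx"]*p[0]/p[2]+c["cx"],c["fy"]*p[1]/p[2]+c["cy"]
def biggest(m):
    cs,_=cv2.findContours(m.astype(np.uint8),cv2.RETR_EXTERNAL,cv2.CHAIN_APPROX_NONE);return max(cs,key=cv2.contourArea)
```

Run:
```python
from h import *
c=robot.read_camera("top");im=c["image"].astype(int);r,g,b=im[...,0],im[...,1],im[...,2]
print([im[240,360],im[240,308],im[265,310],im[300,383],im[190,330],im[183,345],im[188,360],im[240,280]])
cv2.imwrite("pics/crop.png",cv2.resize(c["image"][140:330,220:480,::-1],None,fx=3,fy=3,interpolation=cv2.INTER_CUBIC))
red=(r>100)&(g<50)&(b<50)
ct=biggest(red);print("area",cv2.contourArea(ct));
W=np.array([cast(c,p[0],.064)[:2] for p in ct]).astype(np.float32)
print(cv2.minAreaRect(W))
blk=(r<35)&(g<35)&(b<35);blk[:270]=0
ct=biggest(blk);W=np.array([cast(c,p[0],.06)[:2] for p in ct]).astype(np.float32);print("handle",cv2.minAreaRect(W),cv2.boundingRect(ct))
```

```text
[array([125,  25,  17]), array([137,  14,  12]), array([79, 34, 32]), array([20, 25, 22]), array([67, 65, 65]), array([126, 126, 122]), array([108, 106, 105]), array([151, 150, 150])]
area 7868.0
((0.5691825151443481, -0.12380269914865494), (0.13751596212387085, 0.1984507143497467), 19.26519012451172)
handle ((0.4569181799888611, -0.1645486205816269), (0.013107912614941597, 0.07403327524662018), 19.1574764251709) (363, 291, 40, 19)
```

View pics/crop.png

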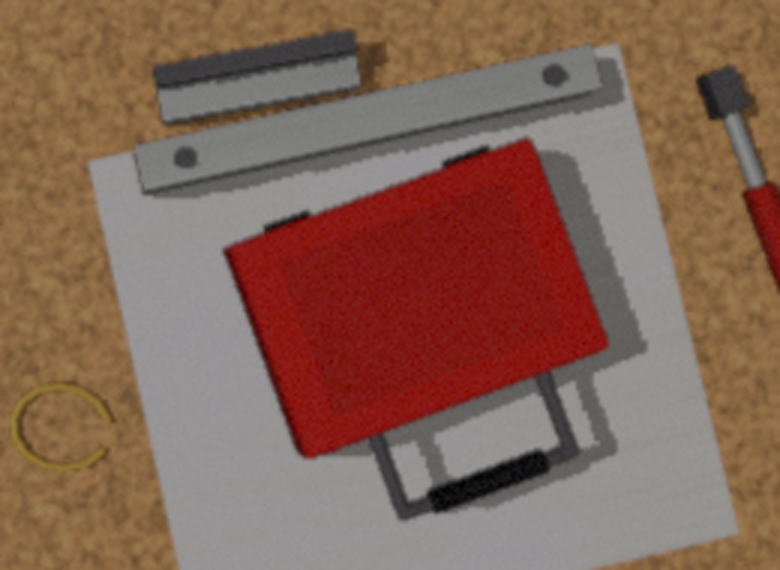

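The crop shows the lid top, the bar's top face with corners near crop pixels (145,190), (603,87), (596,46) and (135,147), and the handle at (490,480). I'll measure the bar.

Run:
```python
from h import *
c=robot.read_camera("top")
L=lambda p:cast(c,(220+(p[0]-1)/3,140+(p[1]-1)/3),.04)
P=[L(p) for p in((145,190),(603,87),(596,46),(135,147))]
print(np.round(P,4),[np.linalg.norm(P[i]-P[(i+1)%4]) for i in range(4)])
# refine front edge: brightness profile normal to edge -> lit top / darker front face or shadow
g=cv2.GaussianBlur(c["image"],(3,3),0).astype(float)
gray=g.mean(2)
sat=g.max(2)-g.min(2)
m=((gray>92)&(gray<140)&(sat<14));m[:150]=0;m[212:]=0;m[:,:262]=0;m[:,427:]=0
poly=np.zeros(m.shape,np.uint8);cv2.fillConvexPoly(poly,np.array([(258,190),(420,148),(430,172),(268,212)]),1);m&=poly>0
m=cv2.morphologyEx(m.astype(np.uint8),cv2.MORPH_OPEN,np.ones((5,5)))
ct=biggest(m);W=np.array([cast(c,p[0],.04)[:2] for p in ct]).astype(np.float32);print(cv2.minAreaRect(W))
def hull(m,z,n):
    ct=biggest(m);W=np.array([cast(c,p[0],z)[:2] for p in ct]).astype(np.float32);print(n,cv2.minAreaRect(W))
im=c["image"].astype(int);r,gg,b=im[...,0],im[...,1],im[...,2]
m=(r>80)&(gg<50)&(b<50);m[:,:440]=0;hull(m,.012,"ironhandle")
m=np.zeros(r.shape,bool);s=im[255:310,220:262];m[255:310,220:262]=(s[...,0]-s[...,2]>90);hull(m,.003,"bangle")
```

```text
[[ 0.6386  0.0422  0.04  ]
 [ 0.7008 -0.2494  0.04  ]
 [ 0.7271 -0.2458  0.04  ]
 [ 0.6657  0.0481  0.04  ]] [np.float64(0.2981923215582223), np.float64(0.02656190526749114), np.float64(0.3002711178116354), np.float64(0.027771110169106796)]
((0.6834081411361694, -0.09995727986097336), (0.028644997626543045, 0.23021642863750458), 12.042888641357422)
ironhandle ((0.5914043188095093, -0.3747714161872864), (0.09981367737054825, 0.023922190070152283), 19.147619247436523)
bangle ((0.4698684513568878, 0.07766631990671158), (0.0013613954652100801, 0.012183125130832195), 43.98829650878906)
```

The rows are not in the units I measure in: shifts go in shares of 50 mm and turns go in shares of pi/2 rad. I convert before sending: -0.045 m is -0.9, -0.012 m is -0.24, 0.15 rad / 1.5708 = 0.0955.

Request:
inch_along:
  moves: [0.045,0,0,0,0.0955,0.045,0,0,0,0.0955,0.045,0,0,0,0.0955,0.045,0,0,0,0.0955,0.045,0,0,0,0.0955,0.045,0,0,0,0.0955,0.045,-0.9,0.24,0,0,0.045,-0.9,0.24,0,0,0.045,-0.9,0.24,0,0,0.045,-0.9,0.24,0,0,0.045,-0.9,0.24,0,0,0.045,-0.9,0.24,0,0,0.045,-0.9,0.24,0,0,0.045,-0.9,0,0,0,0.045,-0.9,0,0,0,0.045,-0.9,-0.24,0,0,0.045,-0.9,-0.24,0,0,0.045,-0.9,-0.24,0,0,0.045,-0.9,-0.24,0,0,0.045,-0.9,-0.24,0,0]
  clamp_n: 15

```text
t: 2.2
tool_pos: [0.4271, -0.0233, 0.2407]
orientation: [1.822, 2.559, 0.0]
force: [1.0, 0.0, 0.1]
opening: 0.045
gripper_force: 0.0
```

Add to h.py:
```python
from scipy.spatial.transform import Rotation as Ro
def rel(X):
    s=robot.read_state();R=Ro.from_rotvec(s["orientation"]).as_matrix()
    print("t",s["t"],"tcp",s["tool_pos"].round(4),"yaw_y",np.degrees(np.arctan2(R[1,1],R[0,1])).round(2),"tool delta",(R.T@(np.array(X)-s["tool_pos"])).round(4),"F",s["force"].round(1),"open",round(s["opening"],4),"gf",s["gripper_force"],"q",s["q"].round(2))
```

```bash
python3 -c "
from h import *
rel([.4567,-.164,.060])"
```

```text
t 2.2 tcp [ 0.4271 -0.0233  0.2407] yaw_y 19.09 tool delta [-0.1426 -0.0182  0.1808] F [1.  0.  0.1] open 0.045 gf 0.0 q [-0.17 -0.35  1.94  0.    1.56 -0.51]
```

Converted, -0.045 m is -0.9, 0.04 m is 0.8.

Request:
inch_along:
  moves: [0.045,-0.9,-0.12,0,0,0.045,-0.9,-0.12,0,0,0.045,-0.9,-0.12,0,0,0.045,-0.16,0,0.6,0,0.045,0,0,0.8,0,0.045,0,0,0,0,0.045,0,0,0,0]

```text
t: 2.9
tool_pos: [0.4565, -0.162, 0.1705]
orientation: [-1.821, -2.557, 0.001]
force: [0.5, -0.3, 0.1]
opening: 0.0449
gripper_force: 0.0
```

```bash
python3 -c "
from h import *
rel([.4567,-.164,.060])
c=robot.read_camera('wrist');cv2.imwrite('pics/w1.png',c['image'][:,:,::-1]);print(proj(c,[.4567,-.164,.057]))
"
```

```text
t 2.9 tcp [ 0.4565 -0.162   0.1705] yaw_y 19.09 tool delta [-0.0021 -0.0003  0.1105] F [ 0.5 -0.3  0.1] open 0.0449 gf 0.0 q [-0.45 -0.14  1.89  0.    1.4  -0.78]
(np.float64(278.55137892871596), np.float64(216.2788916784402))
```

View pics/w1.png

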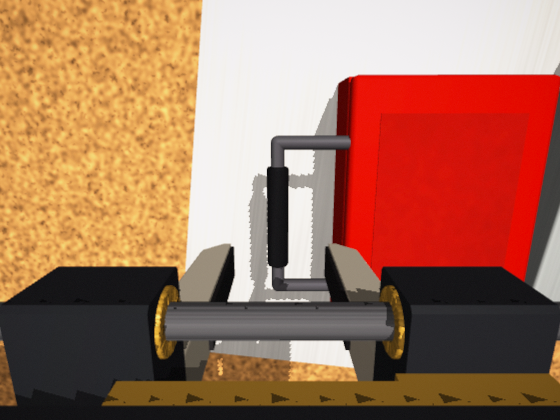

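The wrist view puts the sleeve centre at (278,217), and the projected handle lands at (278.5,216), so the two agree. The fingers straddle it, so I'll descend and pinch.

Converted, 0.03 m is 0.6, 0.025 m is 0.5.

Request:
inch_along:
  moves: [0.045,-0.04,0,0.6,0,0.045,0,0,0.6,0,0.045,0,0,0.5,0,0.045,0,0,0.5,0,0.045,0,0,0,0,0.045,0,0,0,0,0.01,0,0,0,0,0.01,0,0,0,0,0.01,0,0,0,0,0.01,0,0,0,0,0.01,0,0,0,0,0.01,0,0,0,0]
  clamp_n: 20

```text
t: 4.15
tool_pos: [0.4579, -0.1646, 0.061]
orientation: [1.823, 2.559, -0.0]
force: [-2.6, 0.0, 5.4]
opening: 0.0152
gripper_force: 20.0
```

```bash
python3 -c "
from h import *
rel([.4567,-.164,.060])"
```

```text
t 4.15 tcp [ 0.4579 -0.1646  0.061 ] yaw_y 19.08 tool delta [ 0.0009 -0.0009  0.001 ] F [-2.6  0.   5.4] open 0.0152 gf 20.000628232955933 q [-0.45 -0.01  1.98 -0.    1.17 -0.78]
```

Converted, 0.0035 m is 0.07, 0.0015 m is 0.03, 0.0155 rad / 1.5708 = 0.0099.

Request:
inch_along:
  moves: [0.01,0.03,0.07,0,0.0099,0.01,0.03,0.07,0,0.0099,0.01,0.03,0.07,0,0.0099,0.01,0.03,0.07,0,0.0099,0.01,0.03,0.07,0,0.0099,0.01,0.03,0.07,0,0.0099,0.01,0.03,0.07,0,0.0099,0.01,0.03,0.07,0,0.0099,0.01,0,0,0,0,0.01,0,0,0,0]

```text
t: 5.15
tool_pos: [0.4818, -0.145, 0.061]
orientation: [1.978, 2.441, 0.001]
force: [-1.6, 1.1, 4.5]
opening: 0.0155
gripper_force: 20.0
```

Run:
```python
from h import *
rel([.4832,-.1426,.060])
c=robot.read_camera("top");im=c["image"].astype(int);r,g,b=im[...,0],im[...,1],im[...,2]
cv2.imwrite("pics/crop2.png",cv2.resize(c["image"][140:330,220:480,::-1],None,fx=3,fy=3,interpolation=cv2.INTER_CUBIC))
ct=biggest((r>100)&(g<50)&(b<50));W=np.array([cast(c,p[0],.064)[:2] for p in ct]).astype(np.float32);print(cv2.minAreaRect(W))
```

```text
t 5.15 tcp [ 0.4818 -0.145   0.061 ] yaw_y 11.97 tool delta [0.002  0.0019 0.001 ] F [-1.6  1.1  4.5] open 0.0155 gf 20.020331740379333 q [-0.39  0.04  1.93  0.    1.17 -0.6 ]
((0.5986422300338745, -0.11655734479427338), (0.13823947310447693, 0.19913849234580994), 12.379714965820312)
```

View pics/crop2.png

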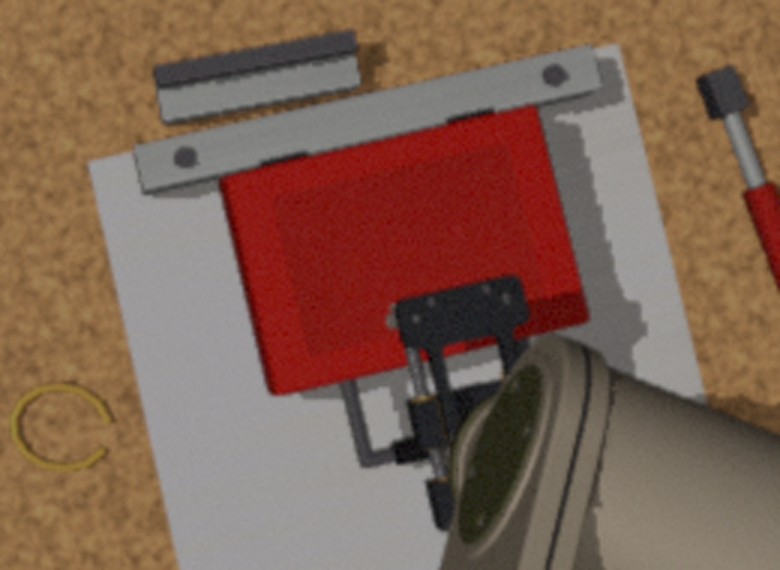

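The case is now square to the bar (about 12.4° against 12.0°) and a couple of mm short of it. I'll push on gently and watch the force.

Converted, 0.001 m is 0.02.

Request:
inch_along:
  moves: [0.01,0,0.02,0,0,0.01,0,0.02,0,0,0.01,0,0,0,0]

```text
t: 5.5
tool_pos: [0.4828, -0.1448, 0.0609]
orientation: [-1.977, -2.44, 0.002]
force: [-6.9, 0.6, 9.2]
opening: 0.0153
gripper_force: 20.0
```

Request:
inch_along:
  moves: [0.01,0,0.02,0,0,0.01,0,0.02,0,0,0.01,0,0,0,0]

```text
t: 5.8
tool_pos: [0.4833, -0.1443, 0.0607]
orientation: [-1.975, -2.438, 0.004]
force: [-14.3, 0.5, 15.8]
opening: 0.0153
gripper_force: 20.0
```

Converted, -0.001 m is -0.02.

Request:
inch_along:
  moves: [0.01,0,0,-0.02,0,0.01,0,0,-0.02,0,0.01,0,0,0,0]

```text
t: 6.1
tool_pos: [0.4833, -0.144, 0.0613]
orientation: [-1.976, -2.438, 0.003]
force: [-5.6, -2.0, -1.1]
opening: 0.0151
gripper_force: 20.0
```

Run:
```python
from h import *
rel([.4832,-.1426,.060])
c=robot.read_camera("top");im=c["image"].astype(int);r,g,b=im[...,0],im[...,1],im[...,2]
ct=biggest((r>100)&(g<50)&(b<50));W=np.array([cast(c,p[0],.064)[:2] for p in ct]).astype(np.float32);print(cv2.minAreaRect(W))
```

```text
t 6.1 tcp [ 0.4833 -0.144   0.0613] yaw_y 11.96 tool delta [0.0014 0.0002 0.0013] F [-5.6 -2.  -1.1] open 0.0151 gf 20.00014901161194 q [-0.39  0.04  1.92 -0.    1.18 -0.6 ]
((0.6004616618156433, -0.11661313474178314), (0.13793830573558807, 0.19914330542087555), 12.033435821533203)
```

The case is seated: yaw 12.03°, with its centre 69.8 mm in front of the bar face. The lid arc comes next, in chunks with force checks.

Converted, -0.0083 m is -0.166, -0.0082 m is -0.164.

Request:
inch_along:
  moves: [0.01,0,0.014,-0.166,0,0.01,0,0.014,-0.166,0,0.01,0,0.028,-0.164,0,0.01,0,0.028,-0.164,0,0.01,0,0.042,-0.16,0,0.01,0,0.042,-0.16,0,0.01,0,0,0,0]

```text
t: 6.85
tool_pos: [0.4921, -0.1422, 0.1121]
orientation: [-1.976, -2.438, 0.003]
force: [-9.9, -0.1, 2.6]
opening: 0.0156
gripper_force: 20.0
```

```bash
python3 -c "
from h import *
rel([.4832,-.144,.0613])"
```

```text
t 6.85 tcp [ 0.4921 -0.1422  0.1121] yaw_y 11.97 tool delta [-0.     -0.0089  0.0508] F [-9.9 -0.1  2.6] open 0.0156 gf 20.000529885292053 q [-0.38 -0.    1.87 -0.    1.28 -0.59]
```

Converted, -0.0078 m is -0.156, -0.0075 m is -0.15.

Request:
inch_along:
  moves: [0.01,0,0.052,-0.156,0,0.01,0,0.056,-0.156,0,0.01,0,0.068,-0.15,0,0.01,0,0.068,-0.15,0,0.01,0,0.082,-0.144,0,0.01,0,0.082,-0.144,0,0.01,0,0.094,-0.136,0,0.01,0,0.094,-0.136,0,0.01,0,0,0,0]

```text
t: 7.75
tool_pos: [0.5229, -0.1358, 0.1717]
orientation: [-1.977, -2.441, -0.001]
force: [-6.5, 3.2, 3.7]
opening: 0.0153
gripper_force: 20.0
```

```bash
python3 -c "
from h import *
rel([.4833,-.144,.0613])"
```

```text
t 7.75 tcp [ 0.5229 -0.1358  0.1717] yaw_y 11.99 tool delta [ 1.000e-04 -4.050e-02  1.104e-01] F [-6.5  3.2  3.7] open 0.0153 gf 20.00090628862381 q [-0.35  0.01  1.74  0.    1.39 -0.56]
```

Converted, -0.0063 m is -0.126, -0.0059 m is -0.118.

Request:
inch_along:
  moves: [0.01,0,0.106,-0.126,0,0.01,0,0.106,-0.126,0,0.01,0,0.116,-0.118,0,0.01,0,0.116,-0.118,0,0.01,0,0.126,-0.106,0,0.01,0,0.126,-0.106,0,0.01,0,0,0,0]

```text
t: 8.45
tool_pos: [0.5578, -0.1287, 0.2065]
orientation: [1.976, 2.441, 0.002]
force: [-5.8, 4.2, 4.0]
opening: 0.0158
gripper_force: 20.0
```

```bash
python3 -c "
from h import *
rel([.4833,-.144,.0613])"
```

```text
t 8.45 tcp [ 0.5578 -0.1287  0.2065] yaw_y 12.01 tool delta [ 0.0005 -0.0763  0.145 ] F [-5.8  4.2  4. ] open 0.0158 gf 20.00140517950058 q [-0.32  0.07  1.61  0.    1.46 -0.53]
```

Converted, 0.0065 m is 0.13, 0.0064 m is 0.128.

Request:
inch_along:
  moves: [0.01,0,0.12,-0.09,0,0.01,0,0.124,-0.084,0,0.01,0,0.128,-0.078,0,0.01,0,0.13,-0.07,0,0.01,0,0,0,0,0.01,0,0,0,0,0.01,0,0,0,0]

```text
t: 9.15
tool_pos: [0.5811, -0.1238, 0.2216]
orientation: [-1.977, -2.441, -0.0]
force: [-4.8, 3.5, 7.0]
opening: 0.0155
gripper_force: 20.0
```

Run:
```python
from h import *
rel([.4833,-.144,.0613])
for n in("top","side"):
    c=robot.read_camera(n);cv2.imwrite(f"pics/{n}3.png",c["image"][:,:,::-1])
    if n=="top":
        for q in((-.14,-.1),(-.14,.1),(0,-.1),(0,.1)):
            print(q,np.round(proj(c,[.669+q[0]*.978-q[1]*.2086,-.103+q[0]*.2086+q[1]*.978,0.05]),0))
```

```text
t 9.15 tcp [ 0.5811 -0.1238  0.2216] yaw_y 11.99 tool delta [ 0.0005 -0.0999  0.1603] F [-4.8  3.5  7. ] open 0.0155 gf 20.00164121389389 q [-0.3   0.12  1.53  0.    1.49 -0.51]
(-0.14, -0.1) [415. 247.]
(-0.14, 0.1) [310. 271.]
(0, -0.1) [397. 174.]
(0, 0.1) [293. 197.]
```

View pics/top3.png

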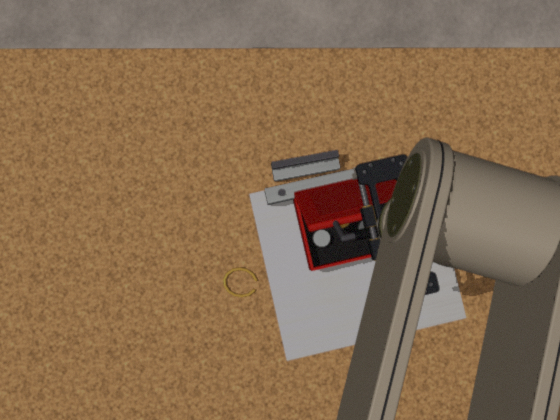

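View pics/side3.png

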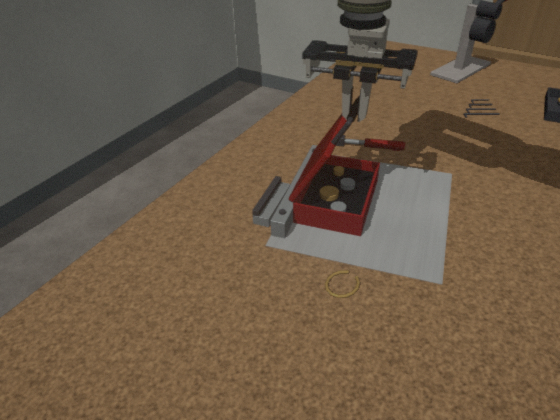

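The top and side views show the lid up, held by the fingers, with the case back against the bar. The bangle (241,281), block and iron have not moved. I'll check the seating numerically on the visible left side of the case.

Run:
```python
from h import *
c=robot.read_camera("top");im=c["image"].astype(int);r,g,b=im[...,0],im[...,1],im[...,2]
m=(r>70)&(g<50)&(b<50)&(r>2*g)
ys,xs=np.nonzero(m[:,285:350]);xs+=285
# left edge rows 215..255 ; front edge columns 318..345
L=np.array([cast(c,(xs[ys==v].min()-.5,v),.05)[:2] for v in range(215,255)])
F=np.array([cast(c,(u,ys[xs==u].max()+.5),.05)[:2] for u in range(318,346)])
xb=np.array([.978,.2086]);yb=np.array([-.2086,.978]);o=np.array([.669,-.103])
print("left y",((L-o)@yb)[[0,20,-1]].round(4),"front x rim",((F-o)@xb).round(4)[::5])
vx=cv2.fitLine(L.astype(np.float32),cv2.DIST_HUBER,0,.01,.01).ravel();print("yaw left",np.degrees(np.arctan2(vx[1],vx[0])))
vx=cv2.fitLine(F.astype(np.float32),cv2.DIST_HUBER,0,.01,.01).ravel();print("yaw front",np.degrees(np.arctan2(vx[1],vx[0])))
rel([.4833,-.144,.0613])
```

```text
left y [0.102  0.1013 0.102 ] front x rim [-0.139  -0.1393 -0.1396 -0.1399 -0.1384 -0.1387]
yaw left 12.344315
yaw front -78.036415
t 9.3 tcp [ 0.5811 -0.1238  0.2216] yaw_y 11.98 tool delta [ 0.0005 -0.0998  0.1603] F [-5.   3.5  5.5] open 0.0154 gf 20.00181555747986 q [-0.3   0.12  1.53  0.    1.49 -0.51]
```

The front rim is 139 to 140 mm from the bar face (140 when seated), yaw is 12.0 to 12.3°, the lid is at about 59.6° and everything is steady. Handing in.

```bash
python3 -c "
from plant import robot
print(robot.close_job())"
```

```text
the job is handed in; nothing more can be done
None
```

I handed the job in with the case seated flush against the stop bar and the lid held by the fingers at about 59.6°; in the last pictures the bangle, iron and block were where they started, but the hand-in returned no verdict.

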